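# Unplug the charger and put it away

### The job

Put the small block charger away: switch off its outlet with the rocker behind it, then draw the charger out of the desk power unit without dragging the unit from its place, and lay it down on its side in the wooden tray, turning it over in the fingers' grip rather than letting it drop or topple. Leave the other two plugs in with their switches on, and leave the chess pieces standing where they are.

Things in the scene. Friction and masses are not known exactly. Their poses are not given: they have to be found in the camera images.
- power_unit: Black desk power unit, 93 x 297 x 61 mm (x, y, z), 2.7 kg, loose on rubber feet: 15 N level drags it (much less while it is being pulled up), 15 N straight up at an end outlet begins to lift it. Origin: centre of its underside, z up, y along the three outlets (90 mm apart). Its face to the robot (-x) slopes at 35 deg, z 23 to 61 mm; behind it, rockers on a level top at z 60 mm.
- outlet0 (a point): Centre of the left (unit +y) outlet on the sloped face of the power unit, at (-19.5, 90, 42) mm in the unit's frame. Any of the three plugs may be in it. Pins sit 22 mm deep, square to the face: a plug comes out 35 deg from vertical, up and towards the robot (unit -x).
- outlet1 (a point): Centre of the middle outlet on the sloped face of the power unit, at (-19.5, 0, 42) mm in the unit's frame. Any of the three plugs may be in it. Pins sit 22 mm deep, square to the face: a plug comes out 35 deg from vertical, up and towards the robot (unit -x).
- outlet2 (a point): Centre of the right (unit -y) outlet on the sloped face of the power unit, at (-19.5, -90, 42) mm in the unit's frame. Any of the three plugs may be in it. Pins sit 22 mm deep, square to the face: a plug comes out 35 deg from vertical, up and towards the robot (unit -x).
- charger: Middle-sized plug, slippery white block 42 x 36 x 48 mm (x, y, z), 85 g, two dark slots in its outer end. Origin: centre of its pin-side face, z out of the outlet, y along the row, x up the slope; block z 0 to 48, pins to z -22 mm. Sprung detent slides in the outlet hold a waist in a pin: about 12 N in line or 15 N straight up frees it, over within 6 mm, clear at 22 mm. A light grip slips.
- charger_mid (a point): Middle of the charger's block, 24 mm along the charger's z from its origin.
- adapter: Larger adapter, same white plastic, block 54 x 42 x 62 mm, in another outlet; stays plugged in. Origin and axes as for the charger.
- low_plug: Flat plug, same white plastic, 46 x 42 mm, only 16 mm high, in another outlet; stays plugged in. Origin and axes as for the charger.
- rocker0 (a joint): Rocker switch behind outlet0. 0 = on (end nearest the robot down, far end raised 6 mm); 0.4 rad = off (far end pressed down). Turns with about 3 N pressed on the raised end, and stays where it is left.
- rocker1 (a joint): Rocker switch behind outlet1. 0 = on (end nearest the robot down, far end raised 6 mm); 0.4 rad = off (far end pressed down). Turns with about 3 N pressed on the raised end, and stays where it is left.
- rocker2 (a joint): Rocker switch behind outlet2. 0 = on (end nearest the robot down, far end raised 6 mm); 0.4 rad = off (far end pressed down). Turns with about 3 N pressed on the raised end, and stays where it is left.
- rocker0_press (a point): Where to press rocker0 straight down: top of its far half, 11 mm beyond its pivot; z about 69 mm while on, 65 mm once off. The rocker is 22 mm (y) by 30 mm (x), pivot at unit x = 24 mm, z = 60 mm. Pressing farther out, to unit x = 45 mm, works too; over the pivot does not.
- rocker1_press (a point): Where to press rocker1 straight down: top of its far half, 11 mm beyond its pivot; z about 69 mm while on, 65 mm once off. The rocker is 22 mm (y) by 30 mm (x), pivot at unit x = 24 mm, z = 60 mm. Pressing farther out, to unit x = 45 mm, works too; over the pivot does not.
- rocker2_press (a point): Where to press rocker2 straight down: top of its far half, 11 mm beyond its pivot; z about 69 mm while on, 65 mm once off. The rocker is 22 mm (y) by 30 mm (x), pivot at unit x = 24 mm, z = 60 mm. Pressing farther out, to unit x = 45 mm, works too; over the pivot does not.
- tray: Dark wooden tray, 170 x 220 x 28 mm outside (x, y, z), fixed to the desk, walls and floor 6 mm thick. Origin: centre of its underside, z up.
- draughtsman: Light wooden disc, 32 mm across, 9 mm high, lying in the tray towards a corner (its +x, -y corner); it may stay or be nudged. Origin: centre of its underside.
- king: Light wooden chess king, 88 mm tall, foot 34 mm across, standing on the desk. Origin: centre of its underside.
- rook: Dark wooden chess rook, 50 mm tall, foot 34 mm across, standing. Origin: centre of its underside.
- pawn: Light wooden pawn, 41 mm tall, foot 28 mm across, standing on the desk just in front of the power unit. Origin: centre of its underside.

How it is judged:
On the way, in this order (a step that is already met when the one before it is completed fails the run):
1. the charger's outlet is switched off while the charger is still plugged in (((distance between charger and outlet0 below 0.012 m and value of joint rocker0 above 0.3 rad) or (distance between charger and outlet1 below 0.012 m and value of joint rocker1 above 0.3 rad) or (distance between charger and outlet2 below 0.012 m and value of joint rocker2 above 0.3 rad))), for 0.1 s.
2. the charger is out of the outlet, its pins clear (distance between charger and outlet0 above 0.035 m and distance between charger and outlet1 above 0.035 m and distance between charger and outlet2 above 0.035 m), for 0.1 s.
3. the fingers lay the charger over in the tray: still held, low, and within about 30 deg of level (angle between charger's own z axis and vertical between 1.05 and 2.09 rad and contact force between the fingers and charger above 0.3 N and x of charger_mid in the frame of tray between -0.079 and 0.079 m and y of charger_mid in the frame of tray between -0.104 and 0.104 m and z of charger_mid in the frame of tray below 0.06 m), for 0.05 s.
At the end, for the whole second after the job is handed in: Charger at rest on its side in the tray (z axis within 0.3 rad of level, middle inside the walls); its outlet off (rocker above 0.3 rad); adapter and low plug home (within 6 mm) with their rockers on; power unit within 10 mm of its start; chess pieces standing within 30 mm of theirs (x of charger_mid in the frame of tray between -0.079 and 0.079 m and y of charger_mid in the frame of tray between -0.104 and 0.104 m and z of charger_mid in the frame of tray between 0 and 0.042 m and angle between charger's own z axis and vertical between 1.27 and 1.87 rad and linear speed of charger below 0.02 m/s and ((value of joint rocker0 above 0.3 rad and distance between each of adapter, low_plug and outlet0 above 0.012 m) or (value of joint rocker1 above 0.3 rad and distance between each of adapter, low_plug and outlet1 above 0.012 m) or (value of joint rocker2 above 0.3 rad and distance between each of adapter, low_plug and outlet2 above 0.012 m)) and (distance between adapter and outlet0 below 0.006 m or distance between adapter and outlet1 below 0.006 m or distance between adapter and outlet2 below 0.006 m) and (distance between low_plug and outlet0 below 0.006 m or distance between low_plug and outlet1 below 0.006 m or distance between low_plug and outlet2 below 0.006 m) and distance of power_unit from where it was at the start of the episode below 0.01 m and not (distance between adapter and outlet0 below 0.012 m and value of joint rocker0 above 0.2 rad) and not (distance between adapter and outlet1 below 0.012 m and value of joint rocker1 above 0.2 rad) and not (distance between adapter and outlet2 below 0.012 m and value of joint rocker2 above 0.2 rad) and not (distance between low_plug and outlet0 below 0.012 m and value of joint rocker0 above 0.2 rad) and not (distance between low_plug and outlet1 below 0.012 m and value of joint rocker1 above 0.2 rad) and not (distance between low_plug and outlet2 below 0.012 m and value of joint rocker2 above 0.2 rad) and distance of each of king, rook, pawn from where it was at the start of the episode below 0.03 m and angle between each of king, rook, pawn's own z axis and vertical below 0.5 rad); the robot touches nothing.
It fails at once if the power unit is dragged more than 10 mm from its place (distance of power_unit from where it was at the start of the episode above 0.01 m).
It fails at once if the adapter or the low plug is pulled out by more than 6 mm ((distance between adapter and outlet0 above 0.006 m and distance between adapter and outlet1 above 0.006 m and distance between adapter and outlet2 above 0.006 m) or (distance between low_plug and outlet0 above 0.006 m and distance between low_plug and outlet1 above 0.006 m and distance between low_plug and outlet2 above 0.006 m)).
It fails at once if the outlet of the adapter or of the low plug is switched off ((distance between adapter and outlet0 below 0.012 m and value of joint rocker0 above 0.2 rad) or (distance between adapter and outlet1 below 0.012 m and value of joint rocker1 above 0.2 rad) or (distance between adapter and outlet2 below 0.012 m and value of joint rocker2 above 0.2 rad) or (distance between low_plug and outlet0 below 0.012 m and value of joint rocker0 above 0.2 rad) or (distance between low_plug and outlet1 below 0.012 m and value of joint rocker1 above 0.2 rad) or (distance between low_plug and outlet2 below 0.012 m and value of joint rocker2 above 0.2 rad)).
It fails at once if the charger, out of the fingers, drops, is thrown or topples over (faster than 0.5 m/s) (linear speed of charger above 0.5 m/s and contact force between the fingers and charger below 0.2 N).
It fails at once if a chess piece is pushed more than 30 mm or knocked over ((distance of king from where it was at the start of the episode above 0.03 m or angle between king's own z axis and vertical above 0.5 rad) or (distance of rook from where it was at the start of the episode above 0.03 m or angle between rook's own z axis and vertical above 0.5 rad) or (distance of pawn from where it was at the start of the episode above 0.03 m or angle between pawn's own z axis and vertical above 0.5 rad)).
It also fails if it takes over 54 s, if anything falls off the work surface, if the arm or the gripper's body presses on something with over 40 N, if the wrist force passes 120 N, or if a joint passes its speed limit or range.

### The arm

A 6-joint arm with a two-finger parallel gripper is mounted at the origin on the work surface. World frame = base frame: x ahead of the robot, y to its left, z up, the work surface at z = 0. Lengths are in m, angles in rad, forces in N, time in s.
With the tool pointing down it reaches from about 0.25 to 0.725 m from the base axis. Payload 4 kg.
Tool frame: the origin (TCP) lies between the finger pads; the fingertips stand 11 mm ahead of it and the grasp point (between the pads) lies 8 mm behind it; z points along the fingers, y is the line along which they close (so a half turn about z gives the same grasp; the last joint's range is limited). The gripper opens to 85 mm and grips with 20 to 120 N. Pads are 22 mm wide; open, the fingers measure 114 mm over their backs; the gripper's body (76 mm by 85 mm) begins 54 mm behind the grasp point. The pads swing forward as they close: fully open they stand 13 mm farther back than shut.
Start: joints at [-1.158, 0.241, 0.005, 1.335, 0, 1.571], TCP at [0.201, -0.458, 0.242] pointing down, gripper open.
Joint ranges: [-2.72, 2.72], [-1.05, 1.87], [-1.09, 1.28], [-1.99, 2.15], [-1.42, 1.44], [-3.14, 3.14]. Speed limits (rad/s): [2.79, 2.79, 3.14, 3.14, 3.14, 3.14].

### API

Orientations are given as a 3x3 rotation matrix whose columns are the frame's x, y, z axes.
In Python, from bench import ctrl, optics, ticket gives the robot as it stands.
- The arm moves only by the shell command python3 -m pendant 'ROWS'. ROWS is text: rows parted by semicolons, each of 7 numbers parted by spaces: the closure, from -1 (fully open) to 1 (shut), then the shift along the tool's x, y, z in units of 30 mm (1.0 is 30 mm), then the turn, a rotation vector about the tool's x, y, z in units of 5 degrees (1.0 is 5 degrees). A call has 1 to 10 rows; each row is the pose to reach, as a shift and turn from the pose commanded when the call began, along the tool's axes at that moment; what a row does not reach only later rows make up. A row lasts 1/8 s, in which the tool goes at most 62.5 mm and 10.7 degrees, less where a joint would pass 70% of its speed; a pose out of reach is approached as far as the arm can. A call with a gripper value outside its range is refused whole. The fingers move at their own pace and stop on an object; the grip force is fixed at half the most. Time passes only in rows, so rows that repeat a pose let the fingers close. It gives the time, the measured TCP pose, the force, the opening and the grip force at its end, in the units of the state.
- ctrl.sense(): the state, without advancing time (a new reading comes with each control period).
- optics.get_image(name): name is "scene" or "top"; returns the picture (400x640x3 uint8, red, green, blue); there is no depth.
- optics.get_calibration(name): a dict with "vfov" (degrees; the focal length in pixels is half the picture's height over the tangent of half this angle, whatever the lens; pixels are square), "cx", "cy" (the principal point, pixels), "k1" (the pictures are not rectified: a ray, as slopes to the right and down, at radius r is drawn at 1 + k1 r^2 times it, then the intrinsics apply), "rvec" (rotation vector, rad) and "tvec" (3), from world to camera coordinates, as OpenCV has them. Camera axes: x right, y down, z forward; pixel columns grow to the right and rows downward; lengths in m; the calibration is good to about 2 mm. A picture is of the moment at which its call begins. get_calibration takes no time and is no camera call.
- ticket.hand_in(): hands the job in; it is judged then, once.
The state is a dict: "time_s": time; "joints": joint angles; "joint_vel": joint speeds; "joint_torque": joint torques, N m; "tool_pos": TCP position; "orientation": TCP orientation; "contact_force": force on the tool from outside, world axes, zero at the start; "moment": the same for the moment, N m; "grip_width": finger opening in m; "finger_force": force on a finger pad.
Only numpy, scipy, OpenCV 4.12 (cv2) and the standard library are available. Lean on these libraries where they do the work, as an engineer would, in place of code of your own. Each camera call takes 0.05 s, during which the arm holds its last target. There are 200 camera calls.

## Working session

There is one attempt and no reset: what is moved stays moved. The work goes in short steps, Python scripts to look and compute and a shell command to move; the robot and the scene stay as the last step left them, time stands still between calls to the robot, and variables do not carry over. Pictures are saved under pics/ and viewed, at most 10 in all, crops included, and the job is handed in when it is done.

```bash
mkdir -p pics; python3 - <<'E'
from bench import ctrl, optics
import cv2
for n in("scene","top"):
    cv2.imwrite(f"pics/{n}0.png",optics.get_image(n)[:,:,::-1]); print(n,optics.get_calibration(n))
print(ctrl.sense())
E
```

```text
scene {'vfov': 57.81016901366697, 'cx': 323.42212279578195, 'cy': 200.73990068704722, 'k1': -0.08425237033690897, 'rvec': array([ 1.63808387,  2.05534498, -0.73144349]), 'tvec': array([ 0.15837558, -0.38987223,  1.15515338])}
top {'vfov': 54.67297034759142, 'cx': 318.9276085728704, 'cy': 191.68509452781268, 'k1': -0.07870624124802443, 'rvec': array([ 2.03672113, -2.19250534,  0.22988518]), 'tvec': array([0.00363931, 0.55908393, 0.72918823])}
{'time_s': 0.1, 'joints': array([-1.15798493e+00,  2.41353804e-01,  3.91509979e-03,  1.33518791e+00,
       -1.76640891e-05,  1.57079724e+00]), 'joint_vel': array([ 0.0006423 , -0.00107969,  0.0027681 , -0.00018664, -0.00092046,
       -0.00047202]), 'joint_torque': array([ 1.19250330e-03, -3.73137259e+01,  2.53010434e+01,  1.08224872e-02,
        2.12364562e-04,  1.23697839e-05]), 'tool_pos': array([ 0.20038237, -0.45753007,  0.2415153 ]), 'orientation': array([[ 9.15996901e-01,  4.01184637e-01, -7.50467031e-04],
       [ 4.01185339e-01, -9.15995380e-01,  1.66945228e-03],
       [-1.76657272e-05, -1.83028948e-03, -9.99998325e-01]]), 'contact_force': array([ 0.69847973,  0.16543405, -0.95913415]), 'moment': array([ 0.00431973, -0.00859243,  0.018307  ]), 'finger_force': 0.0, 'grip_width': 0.08535442381985506}
```

View pics/scene0.png

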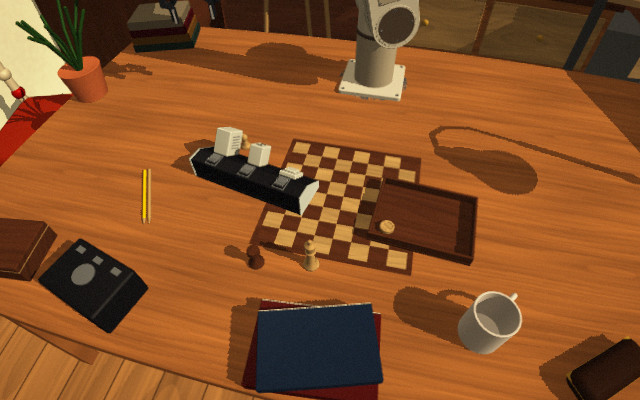

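View pics/top0.png

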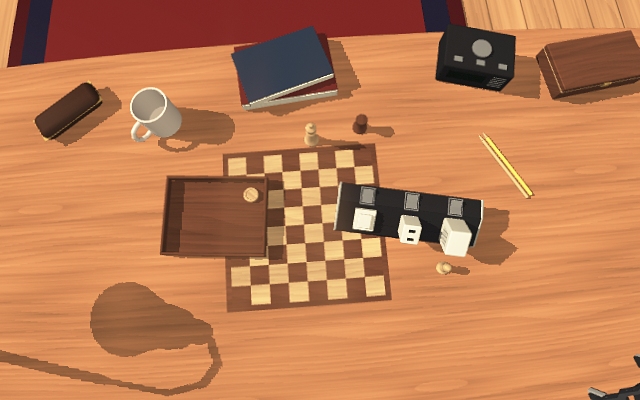

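The three plugs are, left to right in the top view, the low plug (364,219), the charger in the middle with two slots (410,230), and the adapter (456,237). The rockers are at about (368,196), (412,202) and (456,207). The tray is on the left (+y), the pawn at (444,268), the king at (311,135) and the rook at (360,124). Next I'll take magnified crops.

```bash
cat > h.py <<'E'
import numpy as np, cv2
from bench import ctrl, optics
from scipy.spatial.transform import Rotation as R
def cal(n):
    c=optics.get_calibration(n); f=200/np.tan(np.radians(c['vfov']/2))
    return c,f,R.from_rotvec(c['rvec']).as_matrix(),np.array(c['tvec'])
def proj(n,P):
    c,f,M,t=cal(n); q=np.atleast_2d(P)@M.T+t; s=q[:,:2]/q[:,2:]
    s=s*(1+c['k1']*(s**2).sum(1,keepdims=True)); return s*f+[c['cx'],c['cy']]
def back(n,uv,z):
    c,f,M,t=cal(n); d=(np.atleast_2d(uv)-[c['cx'],c['cy']])/f; s=d.copy()
    for _ in range(20): s=d/(1+c['k1']*(s**2).sum(1,keepdims=True))
    r=np.c_[s,np.ones(len(s))]@M; o=-M.T@t
    return o+r*((z-o[2])/r[:,2])[:,None]
E
python3 - <<'E'
import cv2
t=cv2.imread("pics/top0.png"); s=cv2.imread("pics/scene0.png")
cv2.imwrite("pics/topc.png",cv2.resize(t[170:290,325:495],None,fx=4.7,fy=4.7,interpolation=cv2.INTER_CUBIC))
cv2.imwrite("pics/scc.png",cv2.resize(s[115:225,180:330],None,fx=5,fy=5,interpolation=cv2.INTER_CUBIC))
E
```

```text
(no output)
```

View pics/topc.png

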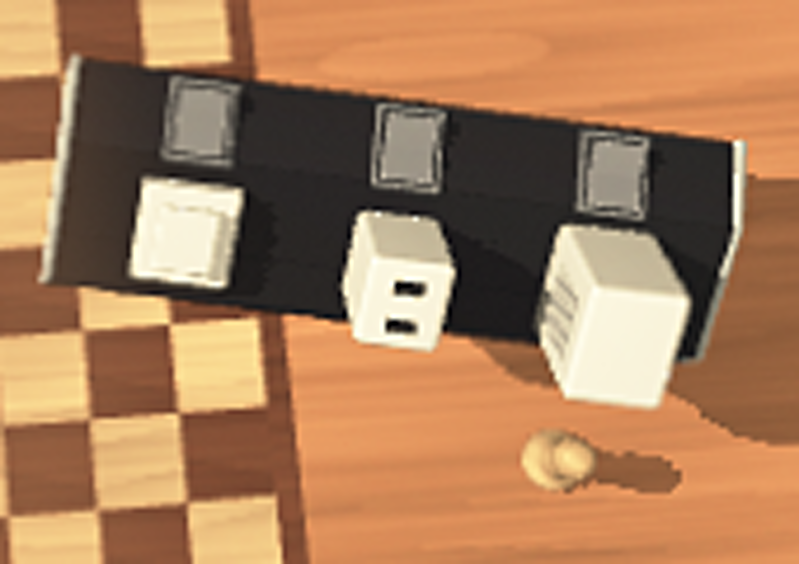

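View pics/scc.png

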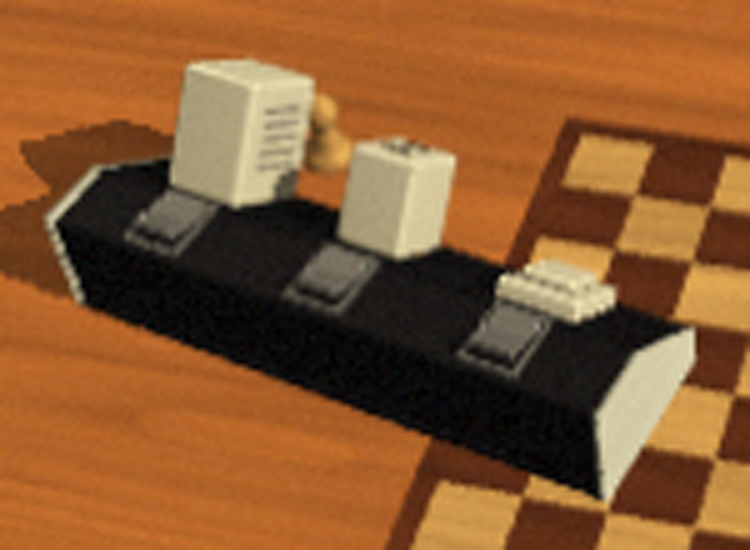

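The top crop shows the unit's outer corners at (78,57), (743,143), (42,282) and (700,360), with all rockers on. The scene crop shows its far and +y end corners at (597,412), (603,498), (50,222), (83,300) and (693,330). I'll fit the pose of the unit, and then of the charger, tray and chess pieces.

```bash
cat > fit.py <<'E'
from h import *
from scipy.optimize import least_squares
T=lambda p:np.array(p)/4.7+[325,170]-0.4
S=lambda p:np.array(p)/5+[180,115]-0.4
y=.1485
obs=[("top",T((78,57)),(.0465,y,.061)),("top",T((743,143)),(.0465,-y,.061)),("top",T((42,282)),(-.0465,y,.023)),("top",T((700,360)),(-.0465,-y,.023)),
("scene",S((597,412)),(.0465,y,.061)),("scene",S((603,498)),(.0465,y,0)),("scene",S((50,222)),(.0465,-y,.061)),("scene",S((83,300)),(.0465,-y,0)),("scene",S((640,350)),(.0078,y,.061))]
def W(p,q): 
    c,s=np.cos(p[2]),np.sin(p[2]); q=np.atleast_2d(q); return np.c_[p[0]+c*q[:,0]-s*q[:,1],p[1]+s*q[:,0]+c*q[:,1],q[:,2]]
def res(p): return np.concatenate([(proj(n,W(p,q))[0]-uv) for n,uv,q in obs])
g=back("top",[[410,215]],.05)[0]
r=least_squares(res,[g[0],g[1],0]); p=r.x
if __name__=="__main__":
    print("unit",p,np.degrees(p[2])); print(r.fun.reshape(-1,2).round(1).tolist())
    print("rockers",W(p,[(.035,v,.069) for v in(.09,0,-.09)]).round(4).tolist())
    n=np.array([-np.sin(np.radians(35)),0,np.cos(np.radians(35))]); u=np.array([n[2],0,-n[0]])
    o=np.array([-.0195,0,.042]); cn=[o+n*.048+u*a*.021+np.array([0,b*.018,0]) for a in(1,-1) for b in(1,-1)]
    for nm,f in(("top",lambda q:(q-[325,170]+.4)*4.7),("scene",lambda q:(q-[180,115]+.4)*5)): print(nm,"charger end corners",f(proj(nm,W(p,cn))).round(0).tolist())
    print("tray rim",back("top",[(168,176),(269,178),(267,259),(161,254)],.028).round(3).tolist())
    print("draught",back("top",[(251,194)],.009)); 
    print("pawn",back("top",[(443,268)],.02),"king",back("scene",[(311,268)],.0),"rook",back("scene",[(257,265)],.0))
E
python3 fit.py
```

```text
unit [ 0.49854372 -0.2176536  -0.20232606] -11.592429241890667
[[-1.3, 0.4], [0.8, 0.4], [0.1, -0.2], [0.5, 0.8], [0.6, 0.6], [0.9, 0.6], [-1.4, -1.2], [-0.9, 0.7], [0.0, 0.5]]
rockers [[0.5509, -0.1365, 0.069], [0.5328, -0.2247, 0.069], [0.5147, -0.3129, 0.069]]
top charger end corners [[372.0, 262.0], [459.0, 273.0], [352.0, 350.0], [437.0, 361.0]]
scene charger end corners [[417.0, 161.0], [350.0, 139.0], [461.0, 153.0], [396.0, 133.0]]
tray rim [[0.623, 0.284, 0.028], [0.602, 0.066, 0.028], [0.432, 0.078, 0.028], [0.456, 0.299, 0.028]]
draught [[0.57388303 0.10888222 0.009     ]]
pawn [[ 0.38559813 -0.28294988  0.02      ]] king [[ 0.69937832 -0.02682717  0.        ]] rook [[ 0.71764739 -0.13615154  0.        ]]
```

```bash
cat >> fit.py <<'E'
obs+=[("top",T(q),(.024,v,.062)) for q,v in(((202,120),.09),((410,147),0),((615,173),-.09))]
n_=np.array([-np.sin(np.radians(35)),0,np.cos(np.radians(35))]); u_=np.array([n_[2],0,-n_[0]]); o_=np.array([-.0195,0,.042])
k=lambda a,b:tuple(o_+n_*.047+u_*a*.020+np.array([0,b*.017,0]))
obs+=[("top",T(q),k(a,b)) for q,a,b in(((378,255),1,1),((455,266),1,-1),((357,338),-1,1),((435,350),-1,-1))]
r=least_squares(res,p,loss="soft_l1"); p=r.x
X=np.array([np.cos(p[2]),np.sin(p[2]),0]);Y=np.array([-X[1],X[0],0]);Z=np.array([0,0,1.])
def go(pos,Rt):
    s=ctrl.sense(); O=np.array(s['orientation']); d=O.T@(np.array(pos)-s['tool_pos'])/.03
    w=np.degrees(R.from_matrix(O.T@Rt).as_rotvec())/5
    print("shift",d.round(3),"turn",w.round(3))
def tool(lean):  # tips lean towards the robot (unit -x) by lean deg
    a=np.radians(lean); z=-Z*np.cos(a)-X*np.sin(a); return np.c_[np.cross(Y,z),Y,z]
E
python3 - <<'E'
from fit import *
print(p,np.degrees(p[2]),r.fun.reshape(-1,2).round(1).tolist())
q=W(p,(.037,0,.16))[0]; print(q); go(q,tool(0))
E
```

```text
[ 0.50016665 -0.21818555 -0.20088278] -11.509735336914515 [[-1.2, -0.3], [0.9, -0.5], [0.3, -0.9], [0.7, -0.1], [0.2, 1.1], [0.6, 1.1], [-1.9, -0.7], [-1.4, 1.2], [-0.3, 1.0], [-0.1, 0.5], [-0.3, 0.3], [-0.2, 0.3], [-0.8, 0.8], [0.3, 0.7], [-0.3, 1.1], [0.2, 0.7]]
[ 0.53642261 -0.22556832  0.16      ]
shift [13.362 -2.584  2.722] turn [-9.0000e-03 -2.6000e-02 -2.8968e+01]
```

```bash
python3 -m pendant '1 13.36 -2.58 2.0 0 0 -29;1 13.36 -2.58 2.0 0 0 -29;1 13.36 -2.58 2.0 0 0 -29;1 13.36 -2.58 2.0 0 0 -29;1 13.36 -2.58 2.0 0 0 -29;1 13.36 -2.58 2.0 0 0 -29;1 13.36 -2.58 2.0 0 0 -29;1 13.36 -2.58 2.0 0 0 -29;1 13.36 -2.58 2.0 0 0 -29;1 13.36 -2.58 2.0 0 0 -29'
python3 -c "
from fit import *
print(ctrl.sense()['joints'].round(2)); go(W(p,(.037,0,.10))[0],tool(0))"
```

```text
time_s: 1.35
tool_pos: [0.5364, -0.2259, 0.1815]
orientation: [[-0.662, 0.749, -0.002], [0.749, 0.662, 0.001], [0.002, -0.001, -1.0]]
contact_force: [-0.4, -0.5, -0.3]
grip_width: -0.0002
finger_force: 0.0
[-0.4   0.43  0.12  1.26 -0.    0.45]
shift [0.004 0.009 2.715] turn [-3.000e-03 -2.000e-02 -7.405e+00]
```

```bash
python3 -m pendant '1 0 0 1.35 0 0 -7.4;1 0 0 2.0 0 0 -7.4;1 0 0 2.7 0 0 -7.4;1 0 0 2.7 0 0 -7.4;1 0 0 2.7 0 0 -7.4'
python3 -c "
from fit import *
print(ctrl.sense()['joints'].round(2)); go(W(p,(.037,0,.082))[0],tool(0));cv2.imwrite('pics/s1.png',cv2.resize(optics.get_image('scene')[95:245,170:340,::-1],None,fx=4,fy=4,interpolation=2))"
```

```text
time_s: 1.98
tool_pos: [0.5362, -0.2261, 0.1005]
orientation: [[-0.978, 0.208, -0.002], [0.208, 0.978, 0.001], [0.002, 0.0, -1.0]]
contact_force: [0.1, 0.4, 0.3]
grip_width: -0.0005
finger_force: 0.0
[-0.4   0.5  -0.    1.07  0.   -0.19]
shift [-0.006  0.019  0.615] turn [ 0.004 -0.02  -0.094]
```

View pics/s1.png

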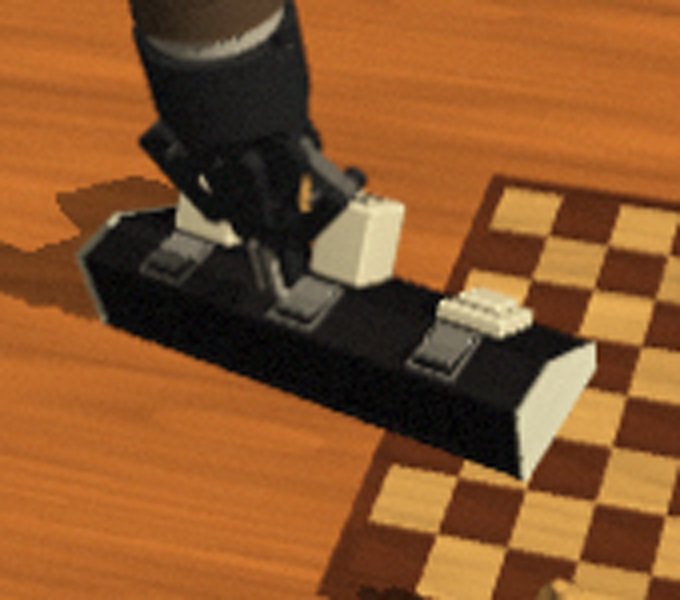

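The closed tips stand just above the middle rocker, at about (270,290) in the crop. I'll press down stepwise.

```bash
python3 -m pendant '1 0 0 0.4 0 0 -0.1;1 0 0 0.6 0 0 -0.1;1 0 0 0.7 0 0 -0.1;1 0 0 0.8 0 0 -0.1;1 0 0 0.85 0 0 -0.1'
```

```text
time_s: 2.65
tool_pos: [0.5381, -0.2266, 0.0767]
orientation: [[-0.98, 0.198, 0.003], [0.198, 0.98, -0.001], [-0.003, 0.0, -1.0]]
contact_force: [2.5, 1.1, 3.4]
grip_width: 0.0
finger_force: 1.7
```

```bash
python3 -m pendant '1 0 0 0.1 0 0 0;1 0 0 0.15 0 0 0'; python3 -m pendant '1 0 0 -2 0 0 0;1 0 0 -2 0 0 0;1 0 0 -2.3 0 0 0;-1 0 0 -2.3 0 0 0'
python3 -c "
from fit import *
a=optics.get_image('top')[170:290,325:495,::-1];b=optics.get_image('scene')[95:245,170:340,::-1]
r_=lambda i:cv2.resize(i,(400,380),interpolation=2)
cv2.imwrite('pics/s2.png',np.hstack([r_(a),r_(b)]))"
```

```text
time_s: 2.9
tool_pos: [0.5385, -0.2267, 0.0752]
orientation: [[-0.98, 0.198, 0.005], [0.198, 0.98, -0.002], [-0.005, -0.001, -1.0]]
contact_force: [-3.5, 4.0, 26.0]
grip_width: -0.0004
finger_force: 12.7
time_s: 3.4
tool_pos: [0.536, -0.2262, 0.1396]
orientation: [[-0.98, 0.198, -0.002], [0.198, 0.98, 0.0], [0.002, 0.0, -1.0]]
contact_force: [0.3, -0.8, -0.3]
grip_width: 0.0169
finger_force: 0.0
```

View pics/s2.png

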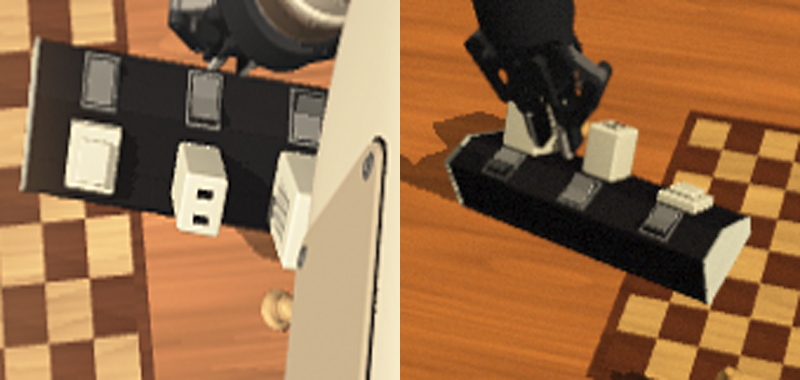

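The rocker bottomed out at 26 N and now reads as off: in the scene view the middle one, at (578,192), is tilted the other way. The charger hasn't moved. Now the pre-grasp, with the tool leaning 25°.

```bash
cat >> fit.py <<'E'
def Wd(v): return X*v[0]+Y*v[1]+Z*v[2]
N=Wd(n_)
G=W(p,o_+n_*.026)[0]
E
python3 -c "
from fit import *
t=tool(25); print(G,t.round(2).tolist()); go(G+t[:,2]*(.008-.075),t)"
```

```text
[ 0.46644568 -0.21131897  0.06329795] [[-0.89, 0.2, -0.41], [0.18, 0.98, 0.08], [0.42, 0.0, -0.91]]
shift [1.42  0.022 0.504] turn [1.000e-03 4.971e+00 1.800e-02]
```

```bash
python3 -m pendant '-1 0 0 -0.5 0 2 0;-1 0.7 0 -0.5 0 4 0;-1 1.42 0.02 0 0 5 0;-1 1.42 0.02 0.5 0 5 0;-1 1.42 0.02 0.5 0 5 0;-1 1.42 0.02 0.5 0 5 0'
python3 -c "
from fit import *
t=tool(25); go(G+t[:,2]*.008,t);print(ctrl.sense()['joints'].round(2))
a=optics.get_image('top')[150:300,345:495,::-1];b=optics.get_image('scene')[75:225,170:320,::-1]
r_=lambda i:cv2.resize(i,(400,400),interpolation=2)
cv2.imwrite('pics/s3.png',np.hstack([r_(a),r_(b)]))"
```

```text
time_s: 4.25
tool_pos: [0.4952, -0.2175, 0.1261]
orientation: [[-0.889, 0.198, -0.413], [0.18, 0.98, 0.083], [0.421, -0.0, -0.907]]
contact_force: [0.6, -1.1, 0.8]
grip_width: 0.0851
finger_force: 0.0
shift [0.01  0.011 2.577] turn [-0.009  0.022  0.013]
[-0.37  0.74  0.4   1.66 -0.07 -0.16]
```

View pics/s3.png

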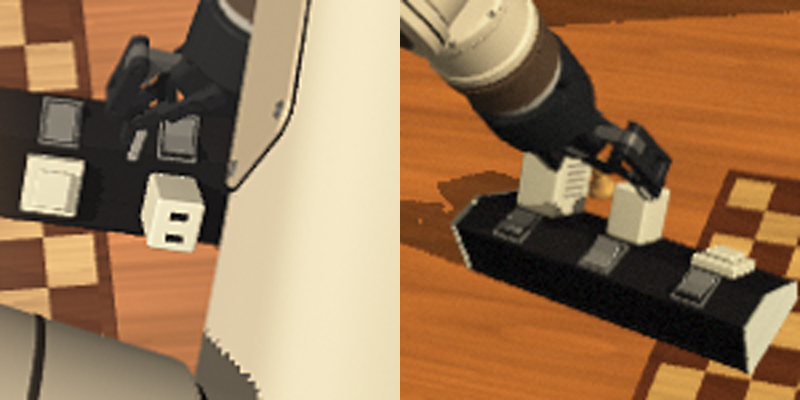

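The open fingers straddle the charger line and clear the adapter. I'll descend, watching the force.

```bash
python3 -m pendant '-1 0 0 0.8 0 0 0;-1 0 0 1.5 0 0 0;-1 0 0 2 0 0 0;-1 0 0 2.3 0 0 0;-1 0 0 2.58 0 0 0;-1 0 0 2.58 0 0 0'
```

```text
time_s: 5.1
tool_pos: [0.4628, -0.2108, 0.0552]
orientation: [[-0.888, 0.198, -0.414], [0.179, 0.98, 0.084], [0.423, 0.0, -0.906]]
contact_force: [0.5, 0.3, -0.6]
grip_width: 0.0855
finger_force: 0.0
```

```bash
python3 -m pendant '0.08 0 0 0 0 0 0;0.08 0 0 0 0 0 0;0.08 0 0 0 0 0 0;0.08 0 0 0 0 0 0'; python3 -m pendant '0.2 0 0 0 0 0 0;0.2 0 0 0 0 0 0'
```

```text
time_s: 5.6
tool_pos: [0.4631, -0.2108, 0.0552]
orientation: [[-0.888, 0.198, -0.414], [0.179, 0.98, 0.084], [0.422, -0.0, -0.906]]
contact_force: [-0.2, -0.2, 0.3]
grip_width: 0.0394
finger_force: 0.0
time_s: 5.85
tool_pos: [0.463, -0.211, 0.0554]
orientation: [[-0.888, 0.198, -0.414], [0.18, 0.98, 0.083], [0.422, -0.0, -0.906]]
contact_force: [-0.2, -1.0, 2.1]
grip_width: 0.0353
finger_force: 59.7
```

The grip is well centred, with negligible side force. Next is the pull along the pin axis.

```bash
python3 -c "
from fit import *
O=ctrl.sense()['orientation']; print('N',(O.T@N).round(3),'up',(O.T@Z).round(3))"
python3 -m pendant '1 0 0 0 0 0 0;1 0.01 0 -0.03 0 0 0;1 0.01 0 -0.06 0 0 0'
```

```text
N [ 0.866  0.001 -0.5  ] up [ 0.422 -0.    -0.906]
time_s: 6.22
tool_pos: [0.4631, -0.211, 0.0558]
orientation: [[-0.888, 0.198, -0.415], [0.18, 0.98, 0.084], [0.424, -0.0, -0.906]]
contact_force: [0.2, -1.7, -8.7]
grip_width: 0.0354
finger_force: 60.5
```

```bash
python3 -m pendant '1 0.03 0 -0.03 0 0 0;1 0.06 0 -0.06 0 0 0;1 0.09 0 -0.08 0 0 0'
```

```text
time_s: 6.6
tool_pos: [0.4615, -0.2101, 0.0586]
orientation: [[-0.888, 0.198, -0.416], [0.179, 0.98, 0.085], [0.424, 0.001, -0.905]]
contact_force: [0.5, -0.0, -17.8]
grip_width: 0.0353
finger_force: 61.3
```

```bash
python3 -m pendant '1 0.03 0 -0.02 0 0 0;1 0.06 0 -0.04 0 0 0;1 0.09 0 -0.06 0 0 0'
```

```text
time_s: 6.98
tool_pos: [0.4593, -0.2097, 0.0635]
orientation: [[-0.887, 0.198, -0.416], [0.179, 0.98, 0.085], [0.425, 0.001, -0.905]]
contact_force: [-3.5, 2.2, -14.5]
grip_width: 0.0352
finger_force: 61.4
```

```bash
cat > trk.py <<'E'
from h import *
def trk(n,box,ref,sub=8):
    a=cv2.imread(ref); b=optics.get_image(n)[:,:,::-1]; x0,y0,x1,y1=box
    t=cv2.resize(a[y0:y1,x0:x1],None,fx=sub,fy=sub,interpolation=2); m=10
    s=cv2.resize(b[y0-m:y1+m,x0-m:x1+m],None,fx=sub,fy=sub,interpolation=2)
    q=cv2.matchTemplate(np.ascontiguousarray(s),t,cv2.TM_CCOEFF_NORMED); _,v,_,l=cv2.minMaxLoc(q); return np.array(l)/sub-m,round(v,3)
if __name__=="__main__":
    print("unit +y cheek scene",trk("scene",(292,172,324,218),"pics/scene0.png"))
    print("low plug scene",trk("scene",(276,164,306,196),"pics/scene0.png"))
    print("unit +y cheek top",trk("top",(328,176,352,238),"pics/top0.png"))
    print("low plug top",trk("top",(350,185,380,234),"pics/top0.png"))
    print("charger end top",trk("top",(398,220,424,247),"pics/top0.png"))
    print("charger scene",trk("scene",(246,140,274,168),"pics/scene0.png"))
E
python3 trk.py
```

```text
unit +y cheek scene (array([0., 0.]), 0.999)
low plug scene (array([0., 0.]), 0.999)
unit +y cheek top (array([0., 0.]), 0.999)
low plug top (array([0., 0.]), 0.998)
charger end top (array([1.25 , 1.625]), 0.715)
charger scene (array([-4.75 ,  5.125]), 0.301)
```

The unit hasn't moved and the charger is coming. I'll continue along the axis.

```bash
python3 -m pendant '1 0.06 0 -0.02 0 0 0;1 0.1 0 -0.04 0 0 0;1 0.14 0 -0.06 0 0 0;1 0.14 0 -0.06 0 0 0'; python3 trk.py
```

```text
time_s: 7.78
tool_pos: [0.457, -0.2097, 0.0669]
orientation: [[-0.888, 0.198, -0.415], [0.179, 0.98, 0.084], [0.423, -0.0, -0.906]]
contact_force: [-4.8, 0.6, -9.6]
grip_width: 0.0352
finger_force: 61.5
unit +y cheek scene (array([0., 0.]), 0.999)
low plug scene (array([0., 0.]), 0.999)
unit +y cheek top (array([0., 0.]), 0.999)
low plug top (array([0., 0.]), 0.998)
charger end top (array([1.875, 2.75 ]), 0.707)
charger scene (array([-4.5  ,  3.875]), 0.306)
```

```bash
python3 -c "
from fit import *
a=optics.get_image('top')[170:270,355:455,::-1];b=optics.get_image('scene')[95:195,200:300,::-1]
r_=lambda i:cv2.resize(i,(400,400),interpolation=2)
cv2.imwrite('pics/s4.png',np.hstack([r_(a),r_(b)]))"
```

```text
(no output)
```

View pics/s4.png

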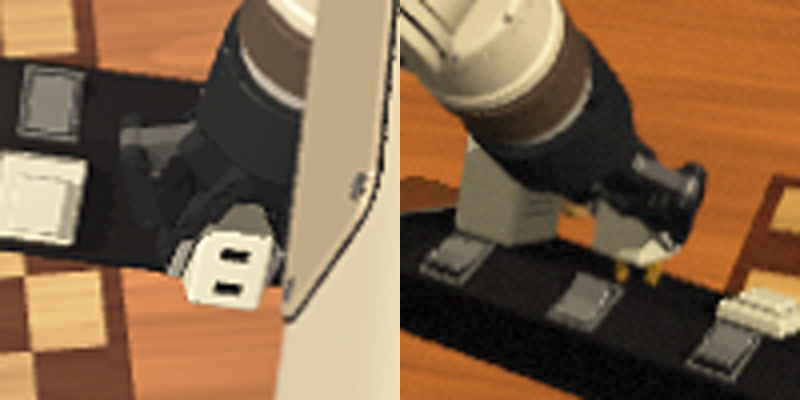

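The pins show at (620..655,272), so the charger is out about 12 mm, upright along its axis. I'll keep pulling, with a small bias toward the robot.

```bash
python3 -m pendant '1 0.1 0 0 0 0 0;1 0.16 0 -0.03 0 0 0;1 0.22 0 -0.07 0 0 0;1 0.28 0 -0.11 0 0 0;1 0.34 0 -0.15 0 0 0'; python3 trk.py|head -3
```

```text
time_s: 8.8
tool_pos: [0.451, -0.2085, 0.0758]
orientation: [[-0.889, 0.198, -0.412], [0.18, 0.98, 0.083], [0.42, -0.0, -0.907]]
contact_force: [0.3, 0.5, -1.8]
grip_width: 0.0353
finger_force: 62.7
unit +y cheek scene (array([0., 0.]), 0.999)
low plug scene (array([0., 0.]), 0.999)
unit +y cheek top (array([0., 0.]), 0.999)
```

```bash
python3 -m pendant '1 0.15 0 -0.09 0 0 0;1 0.3 0 -0.18 0 0 0;1 0.45 0 -0.27 0 0 0;1 0.9 0 -0.9 0 0 0;1 1.2 0 -2 0 0 0;1 1.5 0 -3 0 0 0;1 1.8 0 -3.8 0 0 0;1 1.8 0 -3.8 0 0 0;1 1.8 0 -3.8 0 0 0'
python3 trk.py|head -3; python3 - <<'E'
from fit import *
from scipy.optimize import least_squares
# tray pose from rim corners in top view
c=[(168,176),(269,178),(267,259),(161,254)]; m=[(.085,.11),(.085,-.11),(-.085,-.11),(-.085,.11)]
f=lambda q:(proj("top",W(q,[(a,b,.028) for a,b in m]))-np.array(c)).ravel()
r=least_squares(f,[.528,.18,-.1]); print(r.x,r.fun.reshape(-1,2).round(1).tolist())
E
```

```text
time_s: 10.22
tool_pos: [0.4491, -0.208, 0.2001]
orientation: [[-0.888, 0.198, -0.415], [0.179, 0.98, 0.084], [0.423, 0.0, -0.906]]
contact_force: [-0.6, 0.4, -1.1]
grip_width: 0.0355
finger_force: 62.8
unit +y cheek scene (array([0., 0.]), 0.999)
low plug scene (array([0., 0.]), 0.999)
unit +y cheek top (array([0., 0.]), 0.999)
[ 0.5281005   0.18183249 -0.09479176] [[0.5, -0.3], [0.8, -0.3], [-1.0, -0.7], [-0.3, 1.2]]
```

```bash
cat >> fit.py <<'E'
def tool2(lean,yaw=-.05):
    a=np.radians(lean); x=np.array([np.cos(yaw),np.sin(yaw),0]); y=np.cross(Z,x); z=-Z*np.cos(a)-x*np.sin(a); return np.c_[np.cross(y,z),y,z]
tp=np.array([.5281,.1818,-.0948])
E
python3 -c "
from fit import *
t=tool2(-30); g=W(tp,(-.01,.015,.16))[0]; go(g+t[:,2]*.008,t)"
```

```text
shift [-0.449 13.738  1.529] turn [ -0.072 -10.997  -1.777]
```

```bash
python3 -m pendant '1 -0.05 1.4 0 0 -1 0;1 -0.1 2.8 0 0 -2 -0.2;1 -0.15 4.2 0 0 -3.5 -0.5;1 -0.2 5.6 0 0 -5 -0.8;1 -0.3 7 0.4 0 -6.5 -1;1 -0.3 8.4 0.8 -0.07 -8 -1.3;1 -0.4 9.8 1.2 -0.07 -9 -1.6;1 -0.45 11.2 1.5 -0.07 -10 -1.8;1 -0.45 12.6 1.5 -0.07 -11 -1.8;1 -0.45 13.74 1.5 -0.07 -11 -1.8'
python3 -m pendant '1 0 0 0 0 0 0;1 0 0 0 0 0 0;1 0 0 0 0 0 0'
python3 -c "
from fit import *
t=tool2(-30); g=W(tp,(-.01,.015,.16))[0]; go(g+t[:,2]*.008,t);print(ctrl.sense()['joints'].round(2)); print(proj('scene',g),proj('top',g))"
```

```text
time_s: 11.78
tool_pos: [0.5217, 0.1982, 0.1526]
orientation: [[-0.866, 0.046, 0.498], [0.039, 0.999, -0.025], [-0.499, -0.003, -0.867]]
contact_force: [-0.1, 0.1, -0.6]
grip_width: 0.0358
finger_force: 62.9
time_s: 12.15
tool_pos: [0.5241, 0.1961, 0.1541]
orientation: [[-0.865, 0.05, 0.5], [0.042, 0.999, -0.026], [-0.501, -0.002, -0.866]]
contact_force: [0.5, -0.1, 0.7]
grip_width: 0.0352
finger_force: 62.9
shift [0.035 0.047 0.021] turn [-0.013  0.011  0.013]
[ 0.49  0.14 -0.51  0.46 -0.26  0.48]
[[445.52239149 168.18028106]] [[187.66701199 210.54124357]]
```

```bash
python3 -c "
from fit import *
a=optics.get_image('top')[160:260,130:230,::-1];b=optics.get_image('scene')[118:218,395:495,::-1]
r_=lambda i:cv2.resize(i,(400,400),interpolation=2)
cv2.imwrite('pics/s5.png',np.hstack([r_(a),r_(b)]))"
```

```text
(no output)
```

View pics/s5.png

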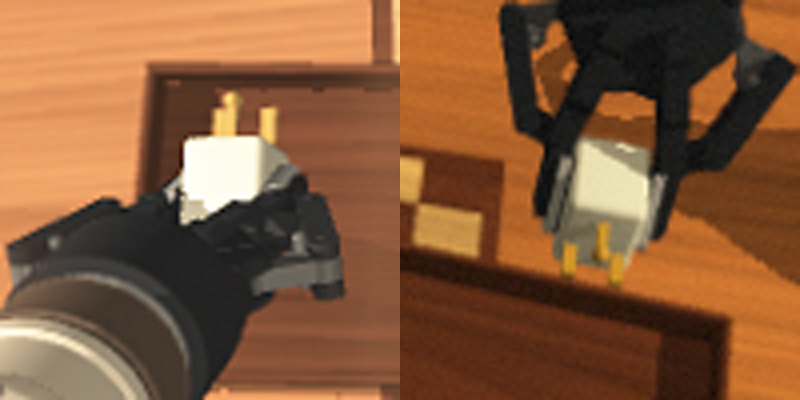

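```bash
python3 - <<'E'
from fit import *
from scipy.optimize import least_squares
s=ctrl.sense(); O=np.array(s['orientation']); t=np.array(s['tool_pos'])
S2=lambda a,b:np.array([a,b])/4+[395,118]-.4; T2=lambda a,b:np.array([a,b])/4+[130,160]-.4
e=.020;w=.017
ob=[("scene",S2(172,205),(e,-w,.001)),("scene",S2(245,217),(e,w,.001)),("scene",S2(183,140),(e,-w,.047)),("scene",S2(250,150),(e,w,.047)),
("top",T2(188,138),(e,w,.001)),("top",T2(262,138),(e,-w,.001))]
def pose(q): # q: lean of charger (0= z_c horizontal to -x, + = z up), mid in tool x,z
    y=O[:,1]; h=np.cross(y,Z); h/=np.linalg.norm(h)  # forward horizontal
    a=q[0]; z=-h*np.cos(a)+Z*np.sin(a); x=np.cross(y,z); mid=t+O@[q[1],q[3],q[2]]
    return mid-z*.024,np.c_[x,y,z]
def f(q):
    o,C=pose(q); return np.concatenate([proj(n,o+C@np.array(v))[0]-uv for n,uv,v in ob])
r=least_squares(f,[0,0,-.008,0],x_scale=[.1,.01,.01,.01]); o,C=pose(r.x)
print("tilt deg",np.degrees(r.x[0]),"mid in tool mm",r.x[1:]*1e3,"res",r.fun.reshape(-1,2).round(1).tolist()); print("mid",o+C[:,2]*.024)
E
```

```text
tilt deg 0.29972196062573236 mid in tool mm [-0.26022719 -5.15438108  0.25237842] res [[-0.2, -0.1], [0.2, 0.6], [-1.1, -0.7], [0.0, 0.3], [-0.9, 0.3], [-0.1, -0.1]]
mid [0.52200173 0.19652686 0.1589919 ]
```

The charger is level (0.3° tilt), with its middle 5 mm behind the TCP, so it has to go down 132 mm. I'll lower it.

```bash
python3 -m pendant '1 0.3 0 0.5 0 0 0;1 0.7 0 1.2 0 0 0;1 1.1 0 1.9 0 0 0;1 1.45 0 2.5 0 0 0;1 1.75 0 3.03 0 0 0;1 1.97 0 3.4 0 0 0;1 2.07 0 3.58 0 0 0;1 2.07 0 3.58 0 0 0'
```

```text
time_s: 13.25
tool_pos: [0.5246, 0.1967, 0.0302]
orientation: [[-0.864, 0.049, 0.501], [0.042, 0.999, -0.026], [-0.501, -0.001, -0.865]]
contact_force: [-0.4, -0.3, 0.4]
grip_width: 0.0355
finger_force: 62.9
```

```bash
python3 -m pendant '1 0.03 0 0.06 0 0 0;1 0.07 0 0.12 0 0 0;1 0.1 0 0.17 0 0 0;1 0.1 0 0.17 0 0 0'
```

```text
time_s: 13.75
tool_pos: [0.5244, 0.1971, 0.0244]
orientation: [[-0.864, 0.048, 0.501], [0.041, 0.999, -0.025], [-0.501, -0.001, -0.865]]
contact_force: [-0.3, 1.1, -0.7]
grip_width: 0.035
finger_force: 62.9
```

```bash
python3 -m pendant '1 0.016 0 0.03 0 0 0;1 0.033 0 0.058 0 0 0;1 0.033 0 0.058 0 0 0'; python3 -m pendant '1 0.01 0 0.02 0 0 0;1 0.02 0 0.03 0 0 0'
```

```text
time_s: 14.12
tool_pos: [0.5245, 0.1971, 0.0224]
orientation: [[-0.864, 0.048, 0.501], [0.041, 0.999, -0.025], [-0.501, -0.001, -0.865]]
contact_force: [-0.2, -0.1, -0.6]
grip_width: 0.0355
finger_force: 62.9
time_s: 14.38
tool_pos: [0.5245, 0.1972, 0.0214]
orientation: [[-0.864, 0.048, 0.501], [0.041, 0.999, -0.025], [-0.502, -0.001, -0.865]]
contact_force: [-1.0, 0.2, -1.7]
grip_width: 0.0353
finger_force: 62.9
```

```bash
python3 -m pendant '1 0.016 0 0.03 0 0 0;1 0.033 0 0.058 0 0 0;1 0.033 0 0.058 0 0 0'
```

```text
time_s: 14.75
tool_pos: [0.526, 0.1976, 0.0211]
orientation: [[-0.862, 0.049, 0.504], [0.042, 0.999, -0.024], [-0.505, 0.0, -0.863]]
contact_force: [-2.6, -0.6, 5.9]
grip_width: 0.0353
finger_force: 64.1
```

It's on the floor, at 6 N. I'll release gently.

```bash
python3 -m pendant '0.08 -0.01 0 -0.03 0 0 0;0.05 -0.01 0 -0.03 0 0 0;-0.3 -0.01 0 -0.03 0 0 0;-0.3 -0.01 0 -0.03 0 0 0;-0.3 -0.01 0 -0.03 0 0 0'
```

```text
time_s: 15.38
tool_pos: [0.5242, 0.1972, 0.0202]
orientation: [[-0.864, 0.048, 0.501], [0.041, 0.999, -0.025], [-0.501, -0.001, -0.865]]
contact_force: [0.9, -1.2, 0.2]
grip_width: 0.0557
finger_force: 0.0
```

Now I'll retreat straight back along the tool and look.

```bash
python3 -m pendant '-0.5 0 0 -0.4 0 0 0;-0.5 0 0 -1.2 0 0 0;-0.5 0 0 -2.5 0 0 0;-0.5 0 0 -4.2 0 0 0;-0.5 0 0 -6 0 0 0;-0.5 0 0 -7 0 0 0;-0.5 0 0 -7 0 0 0;-0.5 0 0 -7 0 0 0'; python3 trk.py|head -4
python3 -c "
from fit import *
a=optics.get_image('top')[110:310,120:500,::-1];b=optics.get_image('scene')[110:310,180:500,::-1]
r_=lambda i:cv2.resize(i,(780,int(780*i.shape[0]/i.shape[1]))) 
cv2.imwrite('pics/s6.png',cv2.resize(np.vstack([r_(a),r_(b)]),(526,600)))"
```

```text
time_s: 16.38
tool_pos: [0.4187, 0.2022, 0.2016]
orientation: [[-0.864, 0.048, 0.501], [0.041, 0.999, -0.025], [-0.501, -0.001, -0.865]]
contact_force: [0.0, -0.3, -0.1]
grip_width: 0.0639
finger_force: 0.0
unit +y cheek scene (array([0., 0.]), 0.999)
low plug scene (array([0., 0.]), 0.999)
unit +y cheek top (array([0., 0.]), 0.999)
low plug top (array([0., 0.]), 0.999)
```

View pics/s6.png

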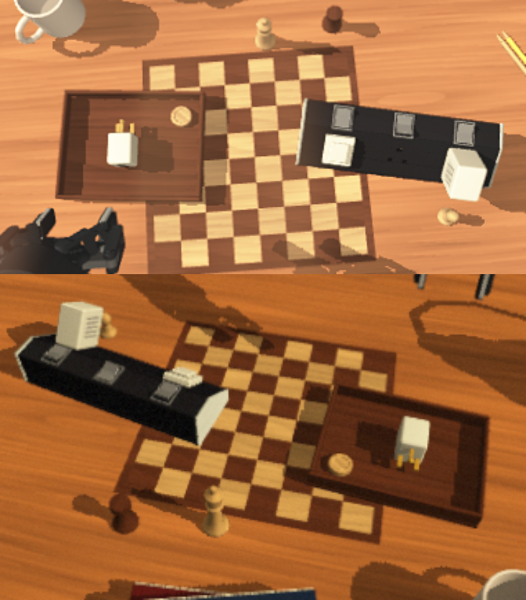

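The charger lies on its side in the tray at (122,148) in the top half. The unit, the other plugs and the chess pieces are in place, and the arm is clear.

```bash
python3 -c "
from bench import ticket
print(ticket.hand_in())"
```

```text
the job is handed in; nothing more can be done
None
```

The charger's outlet is switched off and the charger lies on its side in the tray; the power unit, the other two plugs and the chess pieces are in place, and the job was handed in at about 16 s (no verdict was returned).

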